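# Set a spring-loaded shaft collar on the flat of a spindle and hold it for the screw

### The arm

A 6-joint arm with a two-finger parallel gripper is mounted at the origin on a cart in front of the work surface, level with it; the furniture and walls round the work are solid. World frame = base frame: x ahead of the robot, y to its left, z up, the work surface at z = 0. Lengths are in mm, angles in rad, forces in N, time in s.
With the tool pointing down it reaches from about 350 to 875 mm from the base axis. Payload 4.2 kg.
Tool frame: the origin (TCP) lies between the finger pads; the fingertips stand 14 mm ahead of it and the grasp point (between the pads) lies 5 mm behind it; z points along the fingers, y is the line along which they close (so a half turn about z gives the same grasp; the last joint's range is limited). The gripper opens to 85 mm and grips with 20 to 120 N. Pads are 22 mm wide; open, the fingers measure 114 mm over their backs; the gripper's body (76 mm by 85 mm) begins 54 mm behind the grasp point. The pads swing forward as they close: fully open they stand 13 mm farther back than shut.
Start: joints at [1.527, 0.385, 0.008, 0, -1.194, -0.259], TCP at [186.339, 596.554, 245.312] pointing down, gripper open.
Joint ranges: [-3.14, 3.14], [-1.21, 2.06], [-1.07, 1.41], [-3.16, 2.05], [-2.99, -0.16], [-3.1, 3.1]. Speed limits (rad/s): [2.79, 2.79, 3.14, 3.14, 3.14, 3.14].

### API

Orientations are given as a unit quaternion [x, y, z, w].
In Python, from bench import * gives the robot as it stands.
- The arm moves only by the tool carry_out, never from a script. Its argument "motion" is a list of rows, each a list of 7 numbers: the turn, a rotation vector about the tool's x, y, z in rad, then the shift along the tool's x, y, z in mm, then the opening, from -1 (shut) to 1 (fully open), so that 0 is half open. A call has 1 to 5 rows; each row is the pose to reach, as a shift and turn from the pose commanded when the call began, along the tool's axes at that moment; what a row does not reach only later rows make up. A row lasts 1/8 s, in which the tool goes at most 62.5 mm and 10.7 degrees, less where a joint would pass 70% of its speed; a pose out of reach is approached as far as the arm can. A call with a gripper value outside its range is refused whole. The fingers move at their own pace and stop on an object; the grip force is fixed at half the most. Time passes only in rows, so rows that repeat a pose let the fingers close. It gives the time, the measured TCP pose, the force, the opening and the grip force at its end, in the units of the state.
- read_state(): the state, without advancing time (a new reading comes with each control period).
- get_image(name): name is "scene" or "top" or "wrist"; returns a dict with "color" (420x560x3 uint8, blue, green, red), "mtx" (3x3 intrinsics, pixels), "position" and "orientation" of the camera in the world. Camera axes: x right, y down, z forward; pixel columns grow to the right and rows downward; lengths in mm; the calibration is good to about 2 mm. A picture is of the moment at which its call begins. There is no depth.
- job_done(): hands the job in; it is judged then, once.
The state is a dict: "clock": time; "joints": joint angles; "joint_vel": joint speeds; "joint_efforts": joint torques, N m; "position": TCP position; "ee_rot": TCP orientation; "contact_force": force on the tool from outside, world axes, zero at the start; "wrist_torque": the same for the moment, N m; "gripper_width": finger opening in mm; "grasp_force": force on a finger pad.
Only numpy, scipy, OpenCV 4.12 (cv2) and the standard library are available. Lean on these libraries where they do the work, as an engineer would, in place of code of your own. Each camera call takes 0.05 s, during which the arm holds its last target. There are 200 camera calls.

### The job

Grip the bare spindle and turn it until its flat faces the brass-bushed driver guide of the fixture. Then pick up the black shaft collar, slide it down over the spindle with its set screw over that flat and pointing at the driver guide, and press the spring seat under it fully down. Finish while gripping the collar and holding it down there against the spring, so that the screw can be driven home; leave the screwdriver, the side cutters and the little tin where they are.

Things in the scene. Friction and masses are not known exactly. Their poses are not given: they have to be found in the camera images.
- fixture: Setting fixture, fixed: blue base 84 mm (x) by 108 mm (y, -72 to +36), 10 mm thick; grey housing (radius 34 mm up to z = 16, 28 up to z = 25, nose of radius 16.5 up to z = 40) out of which the spindle stands. Origin on the spindle's axis at bench level, z up. Its -y axis points from the spindle to the driver guide, a post 30 mm wide (x), y -52 to -64 mm, 62 mm high, brass bush along y at z = 54.
- guide_mouth (a point): Mouth of the brass bush in the driver guide on the side towards the spindle, 50.5 mm from the spindle's axis and 54 mm above the bench. Keep clear of the room's soldering gear beyond the fixture's +y side: the station is 0.13 m high and an iron leans up out of its coil stand to 0.16 m.
- spindle_top (a point): Centre of the top end of the upright steel spindle, on its axis, 90 mm above the bench. Spindle: diameter 20 mm, 3 mm bevel at the top, one milled flat (darker, 15 mm wide) down its whole visible length, 16.5 mm across the flat. It turns without end when gripped and turned (friction 0.03 N m) and stays where it is left. The point turns with it: its -y axis points squarely out of the flat.
- spindle_flat (a point): Point on the middle of the flat's surface, 6.5 mm from the spindle's axis and 78 mm above the bench. Its -y axis points squarely out of the flat; the flat faces the driver guide when this is the fixture's -y direction.
- spring_seat (a joint): Brass seat washer (radius 15.5 mm, 4 mm thick) round the spindle on top of a coil spring: 0 when it is up (its top 50 mm above the bench), 0.006 m when pressed fully down on the nose (top at 44 mm). It springs up when let go: 3 N at the start of its travel, 7.5 N at the end.
- collar_center (a point): Centre of the loose black shaft collar, a ring of 40 mm diameter and 20 mm height with a bore of 21.8 mm, lying flat on the bench with its axis upright; 0.12 kg. This point lies on its axis half-way up (10 mm). Its set screw stands out on the collar's own -y side.
- collar_screw (a point): Outer end of the set screw, 26 mm from the collar's axis, half-way up: a bright 6.4 mm screw that stands 6 mm out of the collar's -y side. Inside, its 5 mm tip reaches to 7.8 mm from the collar's axis, so past the first 7 mm the collar goes down the spindle only with the screw over the flat (within about 18 degrees).
- driver_red: Precision screwdriver with red handle, 158 mm long, loose beside the work; to be left alone.
- side_cutters: Small red-handled side cutters, 105 by 40 by 8 mm, loose beside the work; to be left alone.
- tip_tin: Small round tin, 36 mm across and 15 mm high, loose beside the work; to be left alone.
Things that resemble listed ones, but are neither listed nor needed, are in the scene too. What is shaped like the part that bears collar_center but orange or purple is not meant.

How it is judged (in metres and radians):
On the way:
1. the bare spindle has been turned so that its flat faces the driver guide (within 16 degrees), with the collar still away from it (x of spindle_flat in the frame of fixture between -0.0018 and 0.0018 m and y of spindle_flat in the frame of fixture below 0 m and horizontal distance between collar_center and fixture above 0.05 m), for 0.2 s.
At the end, for the whole second after the job is handed in: Collar on the spindle (2.5 mm off axis at most), screw over the flat; flat within 20 degrees and screw end within 5 mm of the line to the guide; collar presses the seat down 4.5 of its 6 mm or more, its centre 51 to 56.5 mm high, at rest, gripped with over 2 N (x of spindle_flat in the frame of fixture between -0.0022 and 0.0022 m and y of each of spindle_flat, collar_screw in the frame of fixture below 0 m and x of collar_screw in the frame of fixture between -0.005 and 0.005 m and horizontal distance between collar_center and fixture below 0.0025 m and height (world z) of collar_center between 0.051 and 0.0565 m and value of joint spring_seat above 0.0045 m and contact force between the fingers and collar above 2 N and linear speed of collar below 0.02 m/s); the arm keeps its last pose, push and grip.
It fails at once if the screwdriver is moved by more than 30 mm (distance of driver_red from where it was at the start of the episode above 0.03 m).
It fails at once if the side cutters are moved by more than 30 mm (distance of side_cutters from where it was at the start of the episode above 0.03 m).
It fails at once if the tin is moved by more than 30 mm (distance of tip_tin from where it was at the start of the episode above 0.03 m).
It also fails if it takes over 61 s, if anything falls off the work surface, if the arm or the gripper's body presses on something with over 40 N, if the wrist force passes 120 N, or if a joint passes its speed limit or range.

## Working session

There is one attempt and no reset: what is moved stays moved. The work goes in short steps, Python scripts to look and compute and a tool call to move; the robot and the scene stay as the last step left them, time stands still between calls to the robot, and variables do not carry over. Pictures are saved under pics/ and viewed, at most 10 in all, crops included, and the job is handed in when it is done.

Besides the shell and the picture viewer there is one more tool, called by a JSON object that holds its "api" and its "payload", one argument or row to a line. carry_out: Moves the arm, as the interface text tells. Its arguments: {"type":"object","properties":{"motion":{"type":"array"}},"required":["motion"]}

```bash
mkdir -p pics; cat > h.py <<'E'
from bench import *
import numpy as np, cv2
from scipy.spatial.transform import Rotation as R
def cam(n):
    d=get_image(n); return d
def ray(d,u,v):
    K=np.array(d["mtx"]); r=R.from_quat(d["orientation"]).as_matrix()@np.linalg.inv(K)@np.array([u,v,1.]); return np.array(d["position"],float),r
def onz(d,u,v,z):
    p,r=ray(d,u,v); return p+r*(z-p[2])/r[2]
def proj(d,P):
    q=np.array(d["mtx"])@(R.from_quat(d["orientation"]).as_matrix().T@(np.array(P,float)-np.array(d["position"],float))); return q[:2]/q[2]
E
python3 - <<'E'
from h import *
import pickle
s=read_state();print(s["position"],s["ee_rot"],s["gripper_width"],s["clock"])
D={}
for n in("scene","top"):
    d=cam(n);D[n]=d;print(n,d["position"],d["orientation"],np.array(d["mtx"])[0])
    cv2.imwrite(f"pics/{n}0.png",d["color"])
pickle.dump(D,open("d0.pkl","wb"))
E
```

```text
[186.19524874 596.01680786 244.20403243] [ 9.88544740e-01 -1.50923985e-01 -1.20142034e-04  1.11056205e-03] 85.28607339591943 0.0
scene [-35.64483006 141.01873286 543.89243531] [-0.36676683  0.78969919 -0.4426705   0.21424312] [490.6519093    0.         275.28543586]
top [ 354.88448787 -326.13389214 1006.39208179] [ 0.70426085 -0.70330978  0.07951202 -0.0552254 ] [442.53799435   0.         276.63966556]
```

View pics/scene0.png

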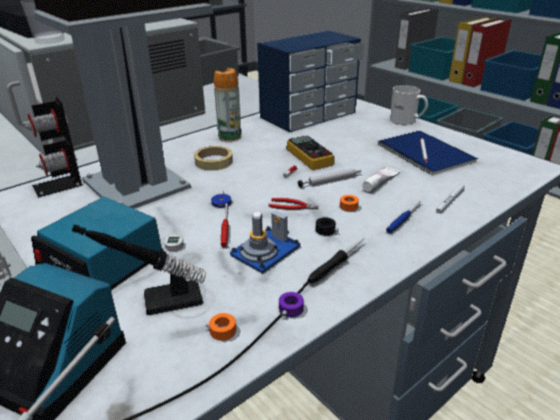

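View pics/top0.png

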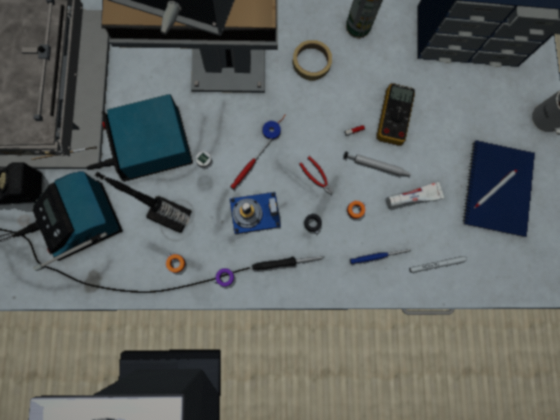

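The fixture is at top (248,212) with its guide post at about (273,205). The black collar is at (313,223), the red driver at (245,170) and the cutters at (313,172). Next I'll measure these.

```bash
python3 - <<'E'
from h import *
import pickle
D=pickle.load(open("d0.pkl","rb"))
t=D["top"];s=D["scene"]
c=t["color"];hsv=cv2.cvtColor(c,cv2.COLOR_BGR2HSV)
for nm,(u,v,z) in dict(collar=(313,223,10),spindle=(247,210,90),redd=(245,170,5),cut=(313,172,5),tinblue=(271,130,8),tinwhite=(204,158,8),post=(273,205,62),iron=(170,212,0)).items(): print(nm,onz(t,u,v,z).round(0))
m=((cv2.inRange(hsv,(100,120,60),(125,255,255))))
m[:, :220]=0;m[:,290:]=0;m[:185]=0;m[245:]=0
ct=max(cv2.findContours(m,0,2)[0],key=cv2.contourArea)
print([onz(t,*p,10).round(1)[:2] for p in cv2.boxPoints(cv2.minAreaRect(ct))])
A=cv2.resize(c[185:245,220:340],None,fx=6.6,fy=6.6,interpolation=2)
B=cv2.resize(s["color"][185:275,210:350],None,fx=2.2*2.5,fy=2.2*2.5,interpolation=2)[:,:790]
A=A[:,:790];A=A[:396]
B=cv2.resize(s["color"][180:276,215:375],None,fx=2,fy=2,interpolation=2)
A2=np.zeros((396+192,792,3),np.uint8);A2[:A.shape[0],:A.shape[1]]=A;A2[396:396+192,:320]=B
cv2.imwrite("pics/c0.png",A2)
E
```

```text
collar [ 524. -444.   10.]
spindle [ 537. -295.   90.]
redd [ 650. -287.    5.]
cut [ 646. -447.    5.]
tinblue [ 748. -348.    8.]
tinwhite [ 677. -191.    8.]
post [ 554. -351.   62.]
iron [ 550. -116.    0.]
[array([ 580.5, -252.6]), array([ 596.3, -355.7]), array([ 514.9, -366.9]), array([ 499.9, -265.2])]
```

View pics/c0.png

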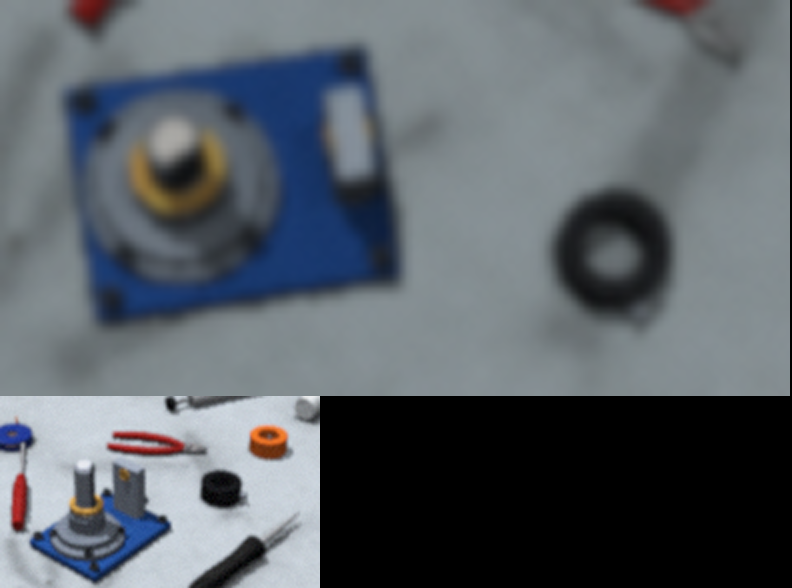

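{"api": "carry_out", "payload": {
  "motion": [
    [0,0,0.9,188,220,-45,1],
    [0,0,0.9,188,220,-45,1],
    [0,0,0.9,188,220,-45,1],
    [0,0,0.9,188,220,-45,1],
    [0,0,0.9,188,220,-45,1]
  ]
}}

```text
clock: 0.72
position: [300.5, 328.0, 290.6]
ee_rot: [0.823, -0.568, -0.0, -0.0]
contact_force: [0.1, 0.5, -0.5]
gripper_width: 85.2
grasp_force: 0.0
```

```bash
cat >> h.py <<'E'
def st():
    s=read_state(); return s,np.array(s["position"]),R.from_quat(s["ee_rot"])
def go(P,yaw=None):
    "shift/turn in tool axes to get TCP to P with tool-x at world angle yaw (deg), pointing down"
    s,p,r=st(); sh=r.inv().apply(np.array(P,float)-p)
    rv=np.zeros(3)
    if yaw is not None:
        a=np.radians(yaw); X=[np.cos(a),np.sin(a),0];Z=[0,0,-1];Y=np.cross(Z,X)
        rv=(r.inv()*R.from_matrix(np.array([X,Y,Z]).T)).as_rotvec()
    x=r.as_matrix()[:,0]
    print("t",round(s["clock"],2),"p",p.round(1),"yaw",np.degrees(np.arctan2(x[1],x[0])).round(1),"j",np.round(s["joints"],2),"w",round(s["gripper_width"],1),"F",np.round(s["contact_force"],1),round(s["grasp_force"],1))
    print("-> rv",rv.round(3),"shift",sh.round(1))
E
python3 - <<'E'
from h import *
go((440,20,290),-118)
E
```

```text
t 0.72 p [300.5 328.  290.6] yaw -69.3 j [ 1.2   0.04 -0.33 -0.   -1.21 -0.83] w 85.2 F [ 0.1  0.5 -0.5] 0.0
-> rv [0.    0.    0.851] shift [337.4 -21.4   0.6]
```

{"api": "carry_out", "payload": {
  "motion": [
    [0,0,0.85,338,-21,0,1],
    [0,0,0.85,338,-21,0,1],
    [0,0,0.85,338,-21,0,1],
    [0,0,0.85,338,-21,0,1],
    [0,0,0.85,338,-21,0,1]
  ]
}}

```text
clock: 1.35
position: [430.7, 44.5, 290.4]
ee_rot: [-0.516, 0.856, 0.0, 0.0]
contact_force: [1.7, -0.3, 0.6]
gripper_width: 85.4
grasp_force: 0.0
```

```bash
python3 - <<'E'
from h import *
go((520,-280,260),-118)
E
```

```text
t 1.35 p [430.7  44.5 290.4] yaw -117.8 j [ 0.48  0.02 -0.35 -0.   -1.2  -0.97] w 85.4 F [ 1.7 -0.3  0.6] 0.0
-> rv [-0.     0.001  0.003] shift [ 245.4 -230.4   30.3]
```

{"api": "carry_out", "payload": {
  "motion": [
    [0,0,0,245,-230,30,1],
    [0,0,0,245,-230,30,1],
    [0,0,0,245,-230,30,1],
    [0,0,0,245,-230,30,1],
    [0,0,0,245,-230,30,1]
  ]
}}

```text
clock: 1.98
position: [514.1, -255.4, 261.9]
ee_rot: [-0.518, 0.855, 0.0, -0.0]
contact_force: [0.9, -0.0, 0.3]
gripper_width: 85.4
grasp_force: 0.0
```

```bash
python3 - <<'E'
from h import *
go((545,-293,260),-118)
d=cam("wrist"); import pickle; pickle.dump(d,open("w0.pkl","wb")); cv2.imwrite("pics/w0.png",d["color"]); print(d["position"],R.from_quat(d["orientation"]).as_matrix().round(2))
E
```

```text
t 1.98 p [ 514.1 -255.4  261.9] yaw -117.6 j [-0.18  0.29 -0.09 -0.   -1.19 -0.3 ] w 85.4 F [ 0.9 -0.   0.3] 0.0
-> rv [0.001 0.    0.007] shift [ 19.  -44.8   1.9]
[ 478.99885455 -323.33900809  391.43830245] [[-0.89  0.44  0.14]
 [ 0.46  0.85  0.26]
 [ 0.    0.3  -0.95]]
```

View pics/w0.png

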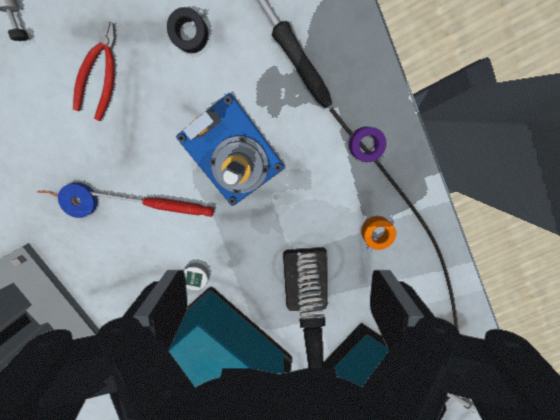

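Wrist view: spindle top is at (232,177), the guide post at (200,123), the collar at (187,30) with its screw not clear at this scale, and the tin at (196,275). I'll zoom in on the spindle and collar.

```bash
python3 - <<'E'
from h import *
import pickle
d=pickle.load(open("w0.pkl","rb"));t=pickle.load(open("d0.pkl","rb"))
c=d["color"]
A=cv2.resize(c[130:210,190:270],(480,480),interpolation=2)
B=cv2.resize(c[0:60,155:215],(300,300),interpolation=2)
o=np.zeros((480,790,3),np.uint8);o[:,:480]=A;o[:300,485:785]=B
cv2.imwrite("pics/w0c.png",o)
hsv=cv2.cvtColor(c,cv2.COLOR_BGR2HSV)
m=cv2.inRange(hsv,(100,120,60),(125,255,255));m[:85]=0;m[210:]=0;m[:,:170]=0;m[:,290:]=0
ct=max(cv2.findContours(m,0,2)[0],key=cv2.contourArea)
b=np.array([onz(d,*p,10)[:2] for p in cv2.boxPoints(cv2.minAreaRect(cv2.convexHull(ct)))]);print(b.round(1),b.mean(0))
m=cv2.inRange(c,(0,0,0),(75,75,75));m[60:]=0;m[:,:150]=0;m[:,225:]=0
ct=max(cv2.findContours(m,0,2)[0],key=cv2.contourArea);e=cv2.minEnclosingCircle(ct);print("collar",e,onz(d,*e[0],12),cv2.fitEllipse(ct))
print("spin wrist",onz(d,231,178,90),"tin",onz(d,196,275,8),"top",onz(t["top"],246.4,205.8,90))
E
```

```text
[[ 596.9 -361.8]
 [ 515.9 -371.1]
 [ 498.6 -266.9]
 [ 584.8 -252.7]] [ 549.07932214 -313.11353961]
collar ((187.71359252929688, 29.92718505859375), 23.24447250366211) [ 523.9655424  -445.08311529   12.        ] ((187.41854858398438, 29.910202026367188), (37.33170700073242, 46.10264205932617), 146.8980255126953)
spin wrist [ 546.14773039 -293.25398414   90.        ] tin [ 673.38593155 -192.03356925    8.        ] top [ 546.41721355 -294.07637849   90.        ]
```

View pics/w0c.png

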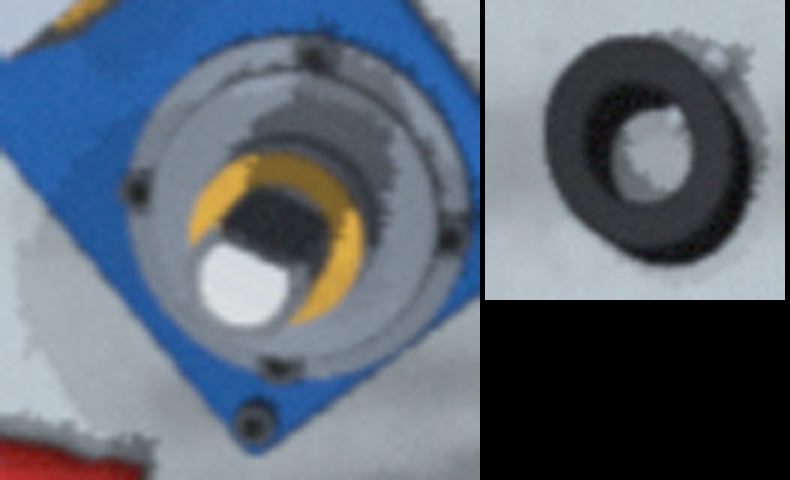

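```bash
python3 - <<'E'
from h import *
import pickle
d=pickle.load(open("w0.pkl","rb"))
a=onz(d,225,170,88);b=onz(d,238.5,174.3,88);v=b-a;print(a,b,np.hypot(*v[:2]))
n=np.array([v[1],-v[0]]);n/=np.hypot(*n)
m=((a+b)/2)[:2]-np.array([546.3,-293.7]); print("mid rel",m); n*=np.sign(n@m); print("flat normal deg",np.degrees(np.arctan2(n[1],n[0])))
e=onz(d,202,11,10);c=np.array([524,-445]);
for z in(10,13):
  e=onz(d,202,11,z);w=e[:2]-c;print(e,np.hypot(*w),np.degrees(np.arctan2(w[1],w[0])))
i=onz(d,193,23,10)[:2]-c;print(i)
go((546.3,-293.7,140),-118)
E
```

```text
[ 547.7892119  -302.50679162   88.        ] [ 538.32369322 -292.8190296    88.        ] 13.544326379280978
mid rel [-3.24354744 -3.96291061]
flat normal deg -135.664796498937
[ 501.29551684 -453.71104535   10.        ] 24.318220877727178 -159.00965437898634
[ 501.12015431 -452.68567347   13.        ] 24.136215849041765 -161.43204997039155
[-8.31924346 -3.64830318]
t 2.02 p [ 515.2 -261.1  260. ] yaw -117.9 j [-0.19  0.29 -0.09  0.   -1.19 -0.3 ] w 85.4 F [ 5.6 -3.1  1.4] 0.0
-> rv [ 0.001 -0.003  0.002] shift [ 13.9 -42.9 120. ]
```

{"api": "carry_out", "payload": {
  "motion": [
    [0,0,1.88,14,-42,60,0],
    [0,0,1.88,14,-42,60,0],
    [0,0,1.88,14,-42,60,0],
    [0,0,1.88,14,-42,60,0],
    [0,0,1.88,14,-42,60,0]
  ]
}}

```text
clock: 2.65
position: [544.4, -285.1, 201.8]
ee_rot: [-0.072, 0.997, 0.0, -0.001]
contact_force: [0.1, 0.7, 0.1]
gripper_width: 42.5
grasp_force: 0.0
```

```bash
python3 - <<'E'
from h import *
go((546.3,-293.7,160),134.3)
E
```

```text
t 2.65 p [ 544.4 -285.1  201.8] yaw -171.7 j [-0.22  0.4  -0.08 -0.   -1.09 -1.21] w 42.5 F [0.1 0.7 0.1] 0.0
-> rv [ 0.    -0.002  0.942] shift [-0.7 -8.8 41.8]
```

{"api": "carry_out", "payload": {
  "motion": [
    [0,0,0.94,-0.7,-8.8,42,0],
    [0,0,0.94,-0.7,-8.8,42,0],
    [0,0,0.94,-0.7,-8.8,42,0],
    [0,0,0.94,-0.7,-8.8,42,0],
    [0,0,0.94,-0.7,-8.8,42,0]
  ]
}}

```text
clock: 3.28
position: [546.5, -293.6, 159.9]
ee_rot: [0.386, 0.923, 0.0, -0.001]
contact_force: [0.5, 0.1, -0.4]
gripper_width: 42.7
grasp_force: 0.0
```

```bash
python3 - <<'E'
from h import *
import pickle
go((546.3,-293.7,74),134.3)
d=cam("wrist");cv2.imwrite("pics/w1.png",d["color"]);pickle.dump(d,open("w1.pkl","wb"))
print(d["position"],proj(d,(546.3,-293.7,90)),proj(d,(524,-445,20)))
E
```

```text
t 3.27 p [ 546.5 -293.6  159.9] yaw 134.6 j [-0.23  0.45 -0.12 -0.   -1.01 -2.13] w 42.7 F [ 0.5  0.1 -0.4] 0.0
-> rv [-0.    -0.001  0.005] shift [-0.  -0.1 85.9]
[ 493.33230922 -240.28593992  289.49399366] [278.56870967 232.59494469] [153.01675385 295.93577295]
```

View pics/w1.png

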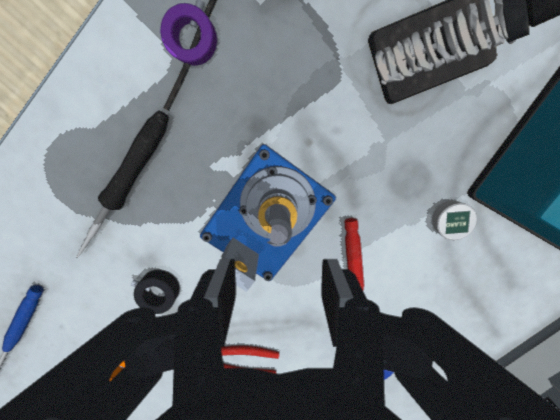

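The spindle top at (280,233) matches the projected (279,233). Tool is centred, so I'll descend and grip.

{"api": "carry_out", "payload": {
  "motion": [
    [0,0,0,0,0,40,0],
    [0,0,0,0,0,86,0],
    [0,0,0,0,0,86,0],
    [0,0,0,0,0,86,-1],
    [0,0,0,0,0,86,-1]
  ]
}}

```text
clock: 3.95
position: [548.1, -294.4, 76.9]
ee_rot: [0.383, 0.924, 0.0, 0.002]
contact_force: [-0.4, -1.0, 1.8]
gripper_width: 15.7
grasp_force: 58.6
```

{"api": "carry_out", "payload": {
  "motion": [
    [0,0,0,0,0,0,-1],
    [0,0,0,0,0,0,-1],
    [0,0,0,0,0,0,-1]
  ]
}}

```text
clock: 4.32
position: [548.2, -294.4, 76.8]
ee_rot: [0.383, 0.924, -0.0, 0.002]
contact_force: [-0.5, -1.4, 6.3]
gripper_width: 15.3
grasp_force: 59.3
```

```bash
python3 - <<'E'
from h import *
go((546.3,-293.7,74),-172)
E
```

```text
t 4.33 p [ 548.2 -294.4   76.8] yaw 135.0 j [-0.23  0.54 -0.21  0.   -0.82 -2.12] w 15.3 F [-0.5 -1.4  6.3] 59.3
-> rv [-0.     0.004 -0.925] shift [ 1.8 -0.8  2.8]
```

{"api": "carry_out", "payload": {
  "motion": [
    [0,0,-0.18,0.3,-0.1,0,-1],
    [0,0,-0.36,0.6,-0.2,0,-1],
    [0,0,-0.54,0.9,-0.4,0,-1],
    [0,0,-0.72,1.2,-0.6,0,-1],
    [0,0,-0.9,1.4,-0.7,0,-1]
  ]
}}

```text
clock: 4.95
position: [547.3, -292.8, 76.9]
ee_rot: [-0.06, 0.998, -0.0, 0.003]
contact_force: [0.9, 4.2, 6.2]
gripper_width: 15.4
grasp_force: 60.1
```

{"api": "carry_out", "payload": {
  "motion": [
    [0,0,-0.03,0,0,0,-1],
    [0,0,-0.03,0,0,0,-1],
    [0,0,-0.03,0,0,0,-1]
  ]
}}

```text
clock: 5.32
position: [547.3, -292.7, 76.9]
ee_rot: [-0.072, 0.997, -0.0, 0.002]
contact_force: [0.5, 4.7, 7.2]
gripper_width: 15.1
grasp_force: 59.4
```

```bash
python3 - <<'E'
from h import *
go((546.3,-293.7,74),-172)
E
```

```text
t 5.33 p [ 547.3 -292.7   76.9] yaw -171.7 j [-0.23  0.54 -0.21 -0.   -0.82 -1.19] w 15.1 F [0.5 4.7 7.2] 59.4
-> rv [-0.001  0.005  0.005] shift [ 1.1 -0.8  2.9]
```

{"api": "carry_out", "payload": {
  "motion": [
    [0,0,0,0,0,0,0],
    [0,0,0,0,0,0,0],
    [0,0,0,0,0,-50,0],
    [0,0,0,0,0,-90,0],
    [0,0,0,0,0,-90,0]
  ]
}}

```text
clock: 5.95
position: [547.0, -294.2, 168.3]
ee_rot: [-0.072, 0.997, -0.002, 0.003]
contact_force: [-0.7, -0.4, -0.4]
gripper_width: 42.7
grasp_force: 0.0
```

```bash
python3 - <<'E'
from h import *
go((524,-445,130),-160)
E
```

```text
t 5.95 p [ 547.  -294.2  168.3] yaw -171.7 j [-0.23  0.44 -0.11  0.   -1.01 -1.19] w 42.7 F [-0.7 -0.4 -0.4] 0.0
-> rv [-0.004  0.006 -0.205] shift [  44.7 -145.8   38.6]
```

{"api": "carry_out", "payload": {
  "motion": [
    [0,0,-0.2,45,-146,38,0.5],
    [0,0,-0.2,45,-146,38,0.5],
    [0,0,-0.2,45,-146,38,0.5],
    [0,0,-0.2,45,-146,38,0.5]
  ]
}}

```text
clock: 6.45
position: [519.3, -446.0, 123.2]
ee_rot: [-0.169, 0.986, 0.002, -0.002]
contact_force: [-1.2, 0.3, 0.3]
gripper_width: 64.5
grasp_force: 0.0
```

```bash
python3 - <<'E'
from h import *
import pickle
go((524,-445,15),-160)
d=cam("wrist");cv2.imwrite("pics/w2.png",d["color"]);pickle.dump(d,open("w2.pkl","wb"))
print(d["position"],proj(d,(546,-294.3,90)),proj(d,(524,-445,20)))
E
```

```text
t 6.45 p [ 519.3 -446.   123.2] yaw -160.6 j [-0.47  0.58  0.02 -0.   -1.01 -0.76] w 64.5 F [-1.2  0.3  0.3] 0.0
-> rv [ 0.004 -0.003 -0.01 ] shift [ -5.1  -1.  108.2]
[ 448.32764609 -472.26099398  252.98675807] [489.80025302 365.11426843] [277.69225895 224.21794681]
```

View pics/w2.png

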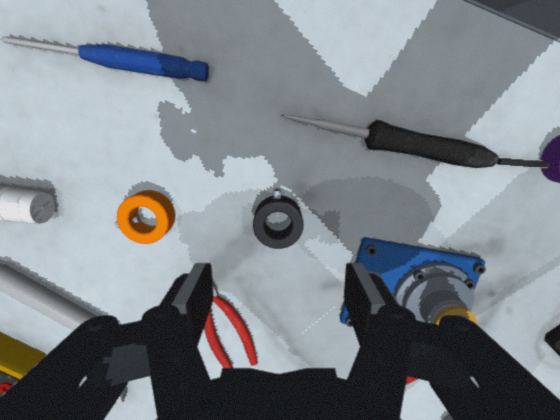

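The collar is at about (278,220), close to the projected (278,224). Its screw points straight up in the image, ending near (277,191). I'll refine both.

```bash
python3 - <<'E'
from h import *
import pickle
d=pickle.load(open("w2.pkl","rb"));c=d["color"]
m=cv2.inRange(c,(0,0,0),(80,80,80));m[:185]=0;m[260:]=0;m[:,:240]=0;m[:,315:]=0
ct=[x for x in cv2.findContours(m,cv2.RETR_CCOMP,cv2.CHAIN_APPROX_NONE)[0] if cv2.contourArea(x)>150]
for x in ct: e=cv2.fitEllipse(x);print(e,onz(d,*e[0],20)[:2],onz(d,*e[0],10)[:2])
g=cv2.cvtColor(c,6)[183:204,264:292];ys,xs=np.where(g>195);print(len(xs),xs.mean()+264,ys.mean()+183,ys.min()+183,ys.max()+183, xs.min()+264,xs.max()+264)
u,v=xs.mean()+264,ys.mean()+183
w=onz(d,u,v,12)[:2];print(w)
for x in ct:
  C=onz(d,*cv2.fitEllipse(x)[0],16)[:2];q=w-C;print(np.hypot(*q),np.degrees(np.arctan2(q[1],q[0])))
go((524,-445,15),-160)
E
```

```text
((277.53753662109375, 221.59703063964844), (49.61013412475586, 51.983604431152344), 179.67471313476562) [ 522.00408713 -445.83034258] [ 525.16634586 -444.69591539]
((277.73828125, 220.25738525390625), (19.099733352661133, 24.69327163696289), 91.7716064453125) [ 520.91578707 -446.04773807] [ 524.03133499 -444.92264169]
35 267.2 184.65714285714284 183 188 264 272
[ 498.63398687 -462.55300349]
30.0318700477349 -145.11437167946713
29.000862537244174 -144.22185455489148
t 6.5 p [ 520.1 -444.8  124.2] yaw -160.4 j [-0.47  0.58  0.02 -0.   -1.01 -0.76] w 64.0 F [-0.3  0.2  0.7] 0.0
-> rv [ 0.003 -0.002 -0.008] shift [ -3.9  -1.8 109.2]
```

{"api": "carry_out", "payload": {
  "motion": [
    [0,0,-0.01,-3.5,-1.5,50,0.5],
    [0,0,-0.01,-3.5,-1.5,90,0.5],
    [0,0,-0.01,-3.5,-1.5,110,0.5],
    [0,0,-0.01,-3.5,-1.5,110,0.5],
    [0,0,-0.01,-3.5,-1.5,110,0.5]
  ]
}}

```text
clock: 7.12
position: [526.9, -444.9, 18.5]
ee_rot: [-0.176, 0.984, -0.001, 0.001]
contact_force: [0.3, 0.0, 0.1]
gripper_width: 64.0
grasp_force: 0.0
```

```bash
python3 - <<'E'
from h import *
go((523.7,-445,14),-159)
E
```

```text
t 7.12 p [ 526.9 -444.9   18.5] yaw -159.7 j [-0.47  0.7  -0.06  0.   -0.81 -0.75] w 64.0 F [0.3 0.  0.1] 0.0
-> rv [-0.003  0.002 -0.012] shift [3.  1.1 4.5]
```

{"api": "carry_out", "payload": {
  "motion": [
    [0,0,-0.01,3,1,4.5,0.2],
    [0,0,-0.01,3,1,4.5,0],
    [0,0,-0.01,3,1,4.5,-1],
    [0,0,-0.01,3,1,4.5,-1],
    [0,0,-0.01,3,1,4.5,-1]
  ]
}}

```text
clock: 7.75
position: [522.6, -445.0, 13.1]
ee_rot: [-0.181, 0.983, -0.001, 0.0]
contact_force: [-1.3, -0.2, 6.3]
gripper_width: 37.8
grasp_force: 63.9
```

```bash
python3 - <<'E'
from h import *
go((523.7,-445,150),-82)
E
```

```text
t 7.75 p [ 522.6 -445.    13.1] yaw -159.1 j [-0.47  0.7  -0.07  0.   -0.8  -0.74] w 37.8 F [-1.3 -0.2  6.3] 63.9
-> rv [-1.000e-03 -0.000e+00 -1.346e+00] shift [  -1.    -0.5 -136.9]
```

{"api": "carry_out", "payload": {
  "motion": [
    [0,0,0,0,0,-30,-1],
    [0,0,0,0,0,-80,-1],
    [0,0,-0.18,0,0,-137,-1],
    [0,0,-0.36,0,0,-137,-1],
    [0,0,-0.36,0,0,-137,-1]
  ]
}}

```text
clock: 8.38
position: [522.0, -444.2, 148.7]
ee_rot: [-0.353, 0.936, 0.0, 0.0]
contact_force: [-0.3, -0.3, -1.8]
gripper_width: 37.7
grasp_force: 60.5
```

```bash
python3 - <<'E'
from h import *
import pickle
go((546,-294.3,150),-81)
s,p,r=st()
d=cam("wrist");cv2.imwrite("pics/w3.png",d["color"]);pickle.dump(d,open("w3.pkl","wb"))
print(d["position"],proj(d,p+[0,0,6]),proj(d,(546,-294.3,90)))
E
```

```text
t 8.38 p [ 522.  -444.2  148.7] yaw -138.7 j [-0.47  0.56  0.05 -0.   -1.06 -0.38] w 37.7 F [-0.3 -0.3 -1.8] 60.5
-> rv [ 0.000e+00  1.000e-03 -1.007e+00] shift [-117.    96.7   -1.2]
[ 465.04737724 -495.02955807  278.11595906] [279.39628046 294.57495084] [407.51648163 384.37848192]
```

View pics/w3.png

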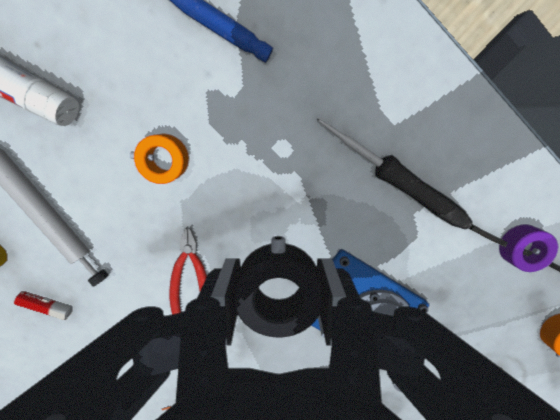

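```bash
python3 - <<'E'
from h import *
import pickle
d=pickle.load(open("w3.pkl","rb"));g=cv2.cvtColor(d["color"],6)
print({v:int(g[v,275:284].mean()) for v in range(228,350,2)})
s,p,r=st();X=r.as_matrix()[:,0]
for o in (-1,0,1,2):
  for h in(7,-13): print(o,h,[proj(d,p+X*(o+q)+[0,0,h])[1].round(1) for q in(20,10.9,-10.9,-20)])
print("row295",[int(x) for x in g[292:299,225:335].mean(0)])
E
```

```text
{228: 165, 230: 167, 232: 168, 234: 169, 236: 101, 238: 35, 240: 85, 242: 96, 244: 96, 246: 96, 248: 95, 250: 91, 252: 81, 254: 28, 256: 23, 258: 21, 260: 23, 262: 26, 264: 23, 266: 27, 268: 25, 270: 24, 272: 22, 274: 24, 276: 23, 278: 136, 280: 176, 282: 177, 284: 178, 286: 178, 288: 177, 290: 179, 292: 180, 294: 179, 296: 178, 298: 139, 300: 29, 302: 22, 304: 22, 306: 23, 308: 23, 310: 22, 312: 22, 314: 22, 316: 23, 318: 21, 320: 24, 322: 32, 324: 47, 326: 49, 328: 48, 330: 50, 332: 49, 334: 49, 336: 60, 338: 170, 340: 183, 342: 184, 344: 183, 346: 182, 348: 181}
-1 7 [np.float64(255.3), np.float64(274.4), np.float64(317.2), np.float64(333.9)]
-1 -13 [np.float64(237.9), np.float64(255.0), np.float64(293.5), np.float64(308.8)]
0 7 [np.float64(253.1), np.float64(272.3), np.float64(315.3), np.float64(332.1)]
0 -13 [np.float64(236.0), np.float64(253.1), np.float64(291.8), np.float64(307.1)]
1 7 [np.float64(251.0), np.float64(270.2), np.float64(313.4), np.float64(330.3)]
1 -13 [np.float64(234.1), np.float64(251.3), np.float64(290.1), np.float64(305.5)]
2 7 [np.float64(248.8), np.float64(268.2), np.float64(311.5), np.float64(328.5)]
2 -13 [np.float64(232.1), np.float64(249.4), np.float64(288.4), np.float64(303.8)]
row295 [41, 27, 26, 22, 22, 22, 21, 20, 18, 21, 22, 24, 25, 23, 25, 27, 26, 27, 26, 23, 24, 26, 30, 34, 39, 44, 45, 43, 35, 31, 27, 20, 22, 22, 21, 21, 29, 40, 60, 79, 95, 110, 122, 132, 143, 152, 160, 164, 165, 167, 171, 172, 173, 175, 176, 173, 172, 169, 170, 167, 163, 158, 150, 142, 129, 118, 103, 85, 73, 59, 37, 23, 23, 22, 20, 21, 18, 24, 20, 25, 26, 26, 22, 24, 22, 25, 23, 25, 25, 24, 26, 25, 23, 25, 27, 23, 22, 21, 21, 21, 20, 21, 19, 20, 25, 26, 35, 57, 75, 80]
```

{"api": "carry_out", "payload": {
  "motion": [
    [0,0,-0.99,-116,95,0,-1],
    [0,0,-0.99,-116,95,0,-1],
    [0,0,-0.99,-116,95,0,-1],
    [0,0,-0.99,-116,95,0,-1],
    [0,0,-0.99,-116,95,0,-1]
  ]
}}

```text
clock: 9.05
position: [545.8, -295.6, 147.3]
ee_rot: [0.74, -0.673, -0.002, 0.001]
contact_force: [-0.4, -0.8, -1.4]
gripper_width: 37.9
grasp_force: 60.5
```

```bash
python3 - <<'E'
from h import *
go((546.3,-296.4,120),-82)
E
```

```text
t 9.05 p [ 545.8 -295.6  147.3] yaw -84.6 j [-0.24  0.46 -0.13 -0.   -0.98  0.33] w 37.9 F [-0.4 -0.8 -1.4] 60.5
-> rv [ 0.003  0.001 -0.045] shift [ 0.9 -0.5 27.3]
```

{"api": "carry_out", "payload": {
  "motion": [
    [0,0,-0.045,0.8,-0.5,22,-1],
    [0,0,-0.045,0.8,-0.5,22,-1],
    [0,0,-0.045,0.8,-0.5,22,-1]
  ]
}}

```text
clock: 9.43
position: [546.8, -297.5, 126.6]
ee_rot: [0.753, -0.658, -0.0, 0.0]
contact_force: [0.4, -0.4, -1.1]
gripper_width: 37.4
grasp_force: 60.6
```

```bash
python3 - <<'E'
from h import *
import pickle
go((546.3,-296.4,105),-82)
d=cam("wrist");s,p,r=st();X=r.as_matrix()[:,0]
cv2.imwrite("pics/w4.png",cv2.resize(d["color"][190:400,140:420],None,fx=2.8,fy=2.8));pickle.dump(d,open("w4.pkl","wb"))
print(proj(d,(546,-294.4,90)),proj(d,(545,-287.5,90)),[proj(d,p-2*X+[0,0,h]).round(1) for h in(7,-13)])
E
```

```text
t 9.43 p [ 546.8 -297.5  126.6] yaw -82.3 j [-0.24  0.48 -0.15  0.   -0.94  0.37] w 37.4 F [ 0.4 -0.4 -1.1] 60.6
-> rv [ 0.001  0.    -0.006] shift [-1.1  0.4 21.6]
[278.862783   259.83751595] [278.98050238 270.70754997] [array([277.6, 300.8]), array([277.6, 278.6])]
```

View pics/w4.png

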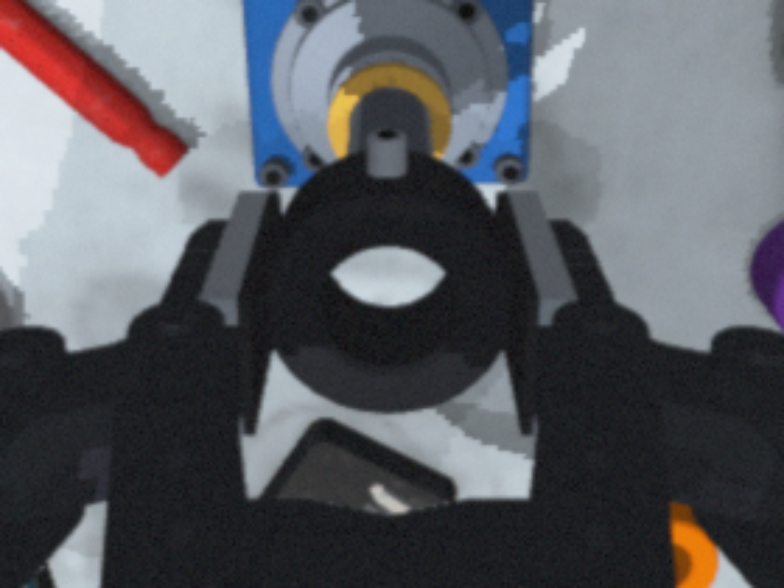

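The flat (dark face, crop x 350–430) faces the camera squarely. The screw at crop (387,150) is lined up with it and with the fixture base. I'll lower the collar onto the spindle bevel.

{"api": "carry_out", "payload": {
  "motion": [
    [0,0,0,-1,0.4,14,-1],
    [0,0,0,-1,0.4,22,-1],
    [0,0,0,-1,0.4,27,-1],
    [0,0,0,-1,0.4,29,-1]
  ]
}}

```text
clock: 9.98
position: [546.2, -296.4, 97.5]
ee_rot: [0.753, -0.658, -0.0, 0.0]
contact_force: [1.0, 0.0, -1.7]
gripper_width: 37.7
grasp_force: 60.6
```

```bash
python3 - <<'E'
from h import *
go((546.3,-296.4,90),-82)
E
```

```text
t 9.97 p [ 546.2 -296.4   97.5] yaw -82.2 j [-0.24  0.51 -0.18  0.   -0.87  0.37] w 37.7 F [ 1.   0.  -1.7] 60.6
-> rv [ 0.001  0.    -0.004] shift [-0.  -0.1  7.5]
```

{"api": "carry_out", "payload": {
  "motion": [
    [0,0,0,0,0,3,-1],
    [0,0,0,0,0,6,-1],
    [0,0,0,0,0,9,-1],
    [0,0,0,0,0,12,-1],
    [0,0,0,0,0,15,-1]
  ]
}}

```text
clock: 10.6
position: [546.4, -296.4, 82.8]
ee_rot: [0.753, -0.658, 0.0, 0.0]
contact_force: [-0.7, 0.5, -1.3]
gripper_width: 37.7
grasp_force: 60.6
```

```bash
python3 - <<'E'
from h import *
go((546.3,-296.4,64),-82)
E
```

```text
t 10.6 p [ 546.4 -296.4   82.8] yaw -82.2 j [-0.24  0.53 -0.2   0.   -0.84  0.37] w 37.7 F [-0.7  0.5 -1.3] 60.6
-> rv [-0.    -0.    -0.004] shift [-0.   0.1 18.8]
```

{"api": "carry_out", "payload": {
  "motion": [
    [0,0,0,0,0,4,-1],
    [0,0,0,0,0,8,-1],
    [0,0,0,0,0,12,-1],
    [0,0,0,0,0,16,-1],
    [0,0,0,0,0,19,-1]
  ]
}}

```text
clock: 11.22
position: [546.3, -296.4, 63.7]
ee_rot: [0.753, -0.658, -0.0, 0.0]
contact_force: [0.2, 0.2, -1.1]
gripper_width: 37.6
grasp_force: 60.6
```

{"api": "carry_out", "payload": {
  "motion": [
    [0,0,0,0,0,2,-1],
    [0,0,0,0,0,4,-1],
    [0,0,0,0,0,6,-1],
    [0,0,0,0,0,7,-1],
    [0,0,0,0,0,7,-1]
  ]
}}

```text
clock: 11.85
position: [546.3, -296.4, 57.6]
ee_rot: [0.753, -0.658, 0.0, 0.0]
contact_force: [-1.9, 2.0, 4.9]
gripper_width: 37.5
grasp_force: 61.3
```

```bash
python3 - <<'E'
from h import *
go((546.3,-296.4,57),-82)
E
```

```text
t 11.85 p [ 546.3 -296.4   57.6] yaw -82.2 j [-0.24  0.56 -0.22  0.   -0.79  0.37] w 37.5 F [-1.9  2.   4.9] 61.3
-> rv [ 0.    -0.    -0.004] shift [-0.   0.   0.6]
```

{"api": "carry_out", "payload": {
  "motion": [
    [0,0,0,0,0,1,-1],
    [0,0,0,0,0,2,-1],
    [0,0,0,0,0,2,-1],
    [0,0,0,0,0,2,-1]
  ]
}}

```text
clock: 12.35
position: [546.3, -296.5, 57.0]
ee_rot: [0.754, -0.657, 0.0, 0.0]
contact_force: [-4.9, 3.1, 11.6]
gripper_width: 37.8
grasp_force: 62.2
```

```bash
python3 - <<'E'
from h import *
go((546.3,-296.4,56),-82)
E
```

```text
t 12.35 p [ 546.3 -296.5   57. ] yaw -82.2 j [-0.24  0.56 -0.22  0.   -0.79  0.37] w 37.8 F [-4.9  3.1 11.6] 62.2
-> rv [-0.    -0.001 -0.004] shift [-0.1  0.   1. ]
```

```bash
python3 - <<'E'
from h import *
d=cam("wrist");cv2.imwrite("pics/w5.png",cv2.resize(d["color"][150:400,120:440],None,fx=2.4,fy=2.4))
go((546.3,-296.4,56),-82)
E
```

```text
t 12.4 p [ 546.4 -296.5   57. ] yaw -82.2 j [-0.24  0.56 -0.22  0.   -0.79  0.37] w 37.8 F [-3.6  2.8 11.4] 62.2
-> rv [-0.    -0.001 -0.004] shift [-0.1  0.   1. ]
```

View pics/w5.png

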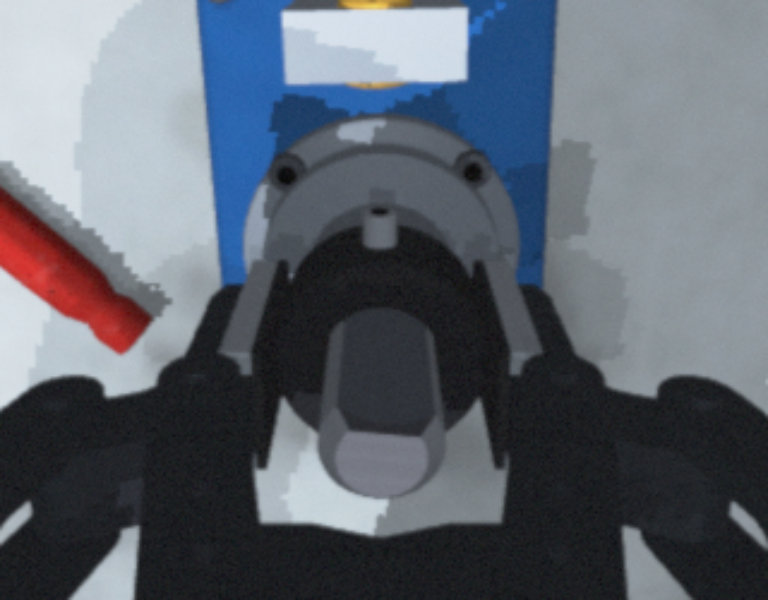

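The collar is seated on the spindle. The screw at (380,215) points at the guide centre (376,45), the flat lies behind it, and the seat has bottomed out. Handing the job in.

```bash
python3 -c "
from bench import *
print(job_done())"
```

```text
the job is handed in; nothing more can be done
None
```

The job is handed in: the spindle's flat faces the driver guide, and the gripper holds the collar down on the fully pressed spring seat with its screw over the flat and pointing at the guide; the hand-in returned no verdict.

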